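# Open the token tin for the day

### The arm

A 7-joint arm with a two-finger parallel gripper is mounted at the origin on the work surface. World frame = base frame: x ahead of the robot, y to its left, z up, the work surface at z = 0. Lengths are in m, angles in rad, forces in N, time in s.
With the tool pointing down it reaches from about 0.35 to 0.9 m from the base axis. Payload 8.1 kg.
Tool frame: the origin (TCP) lies at the very end of the fingers, on their centre line; the grasp point (between the pads) lies 19 mm behind it (arm.tcp_to_grasp is the z of the grasp point in the tool frame, in m); z points along the fingers, y is the line along which they close (so a half turn about z gives the same grasp; the last joint's range is limited). The gripper opens to 92 mm and grips with 3 to 60 N. Pads are 19 mm wide; open, the fingers measure 130 mm over their backs; the gripper's body (75 mm by 190 mm) begins 47 mm behind the grasp point.
Start: joints at [1.198, 0.434, 0.025, 1.573, -0.012, 1.134, -0.075], TCP at [0.167, -0.602, 0.196] pointing down, gripper open.
Joint ranges: [-2.62, 2.62], [-0.44, 2.09], [-1.27, 1.32], [0.08, 2.57], [-1.32, 4.46], [0.12, 2], [-2.74, 2.74]. Speed limits (rad/s): [2.22, 2.22, 3.01, 3.01, 3.14, 3.14, 3.14].

### API

Orientations are given as a rotation vector (axis times angle).
In Python, from cell import readout, vision, sign_off, arm gives the robot as it stands. The module is installed in compiled form; this text tells all that it offers.
- The arm moves only by the shell command python3 -m creep 'ROWS' [FORCE]. ROWS is JSON, a list of rows, each a list of 5 numbers: the shift along the tool's x, y, z in units of 4 cm (1.0 is 4 cm), then the turn about the tool's z in units of 4 degrees (1.0 is 4 degrees), then the opening, from 0 (shut) to 1 (fully open). A call has 1 to 12 rows; each row shifts and turns the commanded pose from where the row before left it, along the tool's axes as they then stand; what a row does not reach is not made up. A row lasts 1/8 s, in which the tool goes at most 62.5 mm and 10.7 degrees, less where a joint would pass 70% of its speed; a pose out of reach is approached as far as the arm can. A call with a number of a shift or a turn outside -1 to 1 is refused whole. A call with a gripper value outside its range is refused whole. The fingers move at their own pace and stop on an object; FORCE is the grip in N (left out, the last holds). Time passes only in rows, so rows that do not move let the fingers close. It gives the time, the measured TCP pose, the force, the opening and the grip force at its end, in the units of the state.
- readout.observe(): the state, without advancing time (a new reading comes with each control period).
- vision.get_image(name): name is "scene" or "top"; returns a dict with "pixels" (384x512x3 uint8, blue, green, red), "z_map" (384x512 float32, m along the optical axis (not along the pixel's ray), 0 where there is no reading), "camera_matrix" (3x3 intrinsics, pixels), "k1" (the pictures are not rectified: a ray, as slopes to the right and down, at radius r is drawn at 1 + k1 r^2 times it, then the intrinsics apply), "position" and "rotation" of the camera in the world. Camera axes: x right, y up, looking along -z (the intrinsics and any distortion apply to the point x, -y, -z); pixel columns grow to the right and rows downward; lengths in m; the calibration is good to about 2 mm. A picture is of the moment at which its call begins.
- sign_off(): hands the job in; it is judged then, once.
The state is a dict: "clock": time; "joints": joint angles; "dq": joint speeds; "joint_efforts": joint torques, N m; "position": TCP position; "ee_rot": TCP orientation; "force": force on the tool from outside, world axes, zero at the start; "ft_torque": the same for the moment, N m; "width": opening from 0.0 (shut) to 1.0 (fully open); "gripper_force": force on a finger pad.
Only numpy, scipy, OpenCV 4.12 (cv2) and the standard library are available. Lean on these libraries where they do the work, as an engineer would, in place of code of your own. Each camera call takes 0.05 s, during which the arm holds its last target. There are 200 camera calls.

### The job

Open the waiting-room token tin for the day, so that children can post tokens through its slotted brass lid: its two lids lie nested in the toy crate, so take hold of the brass inner lid by its rim, lift the pair out with the red cap still on it, lower it gently (no dropping) onto the open blue tin until it sits fully home, and let go. Then lift the red cap alone straight up, leaving the brass lid fully home on the tin without pulling it up, and finish holding the cap still and level over the tin, about 8 to 10 cm above the brass lid. Leave the tin and all the other toys standing where they are.

Things in the scene. Friction and masses are not known exactly. Their poses are not given: they have to be found in the camera images.
- tin: Open blue tin with white bands and white marks, loose, about 0.4 to 0.65 kg, standing upright on the table: 56 mm outside diameter, 75 mm high, wall 3 mm, round mouth 50 mm wide at the top. Origin: centre of its underside, z up.
- inner_lid: Brass inner lid, 56 to 104 g, upright in the crate, red cap on it. Upward from the origin (centre of its underside, z up): plug 46.4 mm wide, 12 mm deep, chamfered foot, goes into the tin; grip rim 60 mm wide, from 12 to 28 mm, its lower face comes to rest on the tin's edge; neck 35.6 mm wide, 9 mm high, dark slot along x on top. Fully home, its origin is 63 mm above the tin's origin.
- cap: Red wooden cap (outer lid), 32 to 58 g: plain cylinder 48 mm wide, 32 mm high with a thin white line, hollow below (recess 40 mm wide, 14 mm deep). Sits loosely over the brass lid's neck, lower edge on top of the brass grip rim; nothing latches it. Origin: centre of its lower edge, z up; 28 mm above the inner lid's origin while nested.
- crate: Fixed open wooden crate painted pale blue-grey, 310 mm (its x) by 280 mm (its y) outside, 52 mm high, walls and floor 8 mm thick. Origin: centre of its underside. Toys and the lid pair stand on its floor about 75 mm either side of its middle in x and 62 mm in y, the two pawns on the middle line between them (about 75 mm in x from the lids).
- car: Yellow wooden toy car, 76 x 50 x 45 mm, in the crate. Origin: centre of its underside.
- yoyo: Purple wooden yo-yo lying on its side, 58 mm in diameter, 36 mm high, in the crate. Origin: centre of its underside.
- ring: Orange stacking ring, 72 mm outside, 34 mm hole, 24 mm high, lying in the crate. Origin: centre of its underside.
- pawn_green: Green game pawn, 26 mm wide, 38 mm high, standing in the crate. Origin: centre of its underside.
- pawn_white: White game pawn, 26 mm wide, 38 mm high, standing in the crate. Origin: centre of its underside.
- pebble: Grey stone pebble, about 55 x 50 x 24 mm, on the table near the tin. Origin: underneath, near its centre.
- frog: Jade green plastic frog, about 60 x 80 x 39 mm, on the table near the tin. Origin: centre of its underside.
- gyroscope: Chrome gyroscope on a dark foot, 62 mm across, 87 mm high, on the table near the tin. Origin: centre of its underside.
Not all that is in view belongs to the job. Of the things that look like the cap, the largest one is meant.

How it is judged:
By the outcome, as a careful person would: the job done as asked, in the order asked, and still so for the second after the job is handed in, while the arm keeps its last pose, push and grip.
It also fails if it takes over 51 s, if anything falls off the work surface, if the arm or the gripper's body presses on something with over 40 N, if the wrist force passes 120 N, or if a joint passes its speed limit or range.

## Working session

There is one attempt and no reset: what is moved stays moved. The work goes in short steps, Python scripts to look and compute and a shell command to move; the robot and the scene stay as the last step left them, time stands still between calls to the robot, and variables do not carry over. Pictures are saved under pics/ and viewed, at most 10 in all, crops included, and the job is handed in when it is done.

```bash
mkdir -p pics; cat > h.py <<'E'
import numpy as np, cv2
from cell import readout, vision, arm
from scipy.spatial.transform import Rotation as R
def get(n,save=None):
    im=vision.get_image(n)
    if save: cv2.imwrite('pics/'+save,im['pixels'])
    return im
def rot(im):
    r=np.array(im['rotation'],float)
    return r if r.shape==(3,3) else R.from_rotvec(r).as_matrix()
def slopes(im,uv):
    K=np.array(im['camera_matrix'],float)
    return cv2.undistortPoints(np.array(uv,float).reshape(-1,1,2),K,np.array([im['k1'],0,0,0.])).reshape(-1,2)
def plane(im,uv,z):
    s=slopes(im,uv); d=np.c_[s[:,0],-s[:,1],-np.ones(len(s))]@rot(im).T
    p=np.array(im['position'],float); return p+d*((z-p[2])/d[:,2])[:,None]
def cloud(im):
    h,w=im['z_map'].shape; u,v=np.meshgrid(np.arange(w),np.arange(h))
    s=slopes(im,np.c_[u.ravel(),v.ravel()]); Z=im['z_map'].ravel()[:,None]
    P=np.c_[s[:,0],-s[:,1],-np.ones(len(s))]*Z@rot(im).T+np.array(im['position'])
    return P.reshape(h,w,3)
E
python3 - <<'E'
from h import *
a=get('top','top0.png');b=get('scene','scene0.png')
for i in(a,b):print(i['position'],i['rotation'],i['camera_matrix'],i['k1'])
s=readout.observe();print(s); print(arm.tcp_to_grasp)
cv2.imwrite('pics/both.png',cv2.resize(np.hstack([a['pixels'],b['pixels']]),(800,300)))
E
```

```text
[ 0.4376445  -0.00368181  1.01126971] [ 0.080405   -0.03911577 -1.57485988] [[361.23791044   0.         253.51919971]
 [  0.         361.23791044 186.68630461]
 [  0.           0.           1.        ]] -0.048445113807475675
[ 1.122106   -0.27437005  0.68990119] [0.73146203 0.46385026 1.04828671] [[349.24397789   0.         254.53403304]
 [  0.         349.24397789 194.02661979]
 [  0.           0.           1.        ]] -0.06619444448308023
{'clock': 0.1, 'joints': array([ 1.19838313,  0.43514535,  0.02495827,  1.57398152, -0.01157315,
        1.13400598, -0.07513044]), 'dq': array([ 6.72549322e-04, -2.53777426e-03,  6.46960542e-04, -1.28836503e-03,
       -1.77768074e-05,  2.72597683e-04,  5.46675340e-04]), 'joint_efforts': array([ 3.42326639e-03, -6.69127393e+01,  9.88394022e-01, -3.15149903e+01,
       -6.04429725e-02,  3.73512274e-02,  1.32652553e-04]), 'position': array([ 0.16640923, -0.60193006,  0.19563776]), 'ee_rot': array([-3.11171965e+00, -4.22239133e-01,  5.18630755e-04]), 'force': array([0.02366128, 0.11841925, 0.21558954]), 'ft_torque': array([-0.01369691, -0.03204697, -0.01934786]), 'gripper_force': 0.0, 'width': 1.0007462361318735}
-0.0188
```

View pics/top0.png

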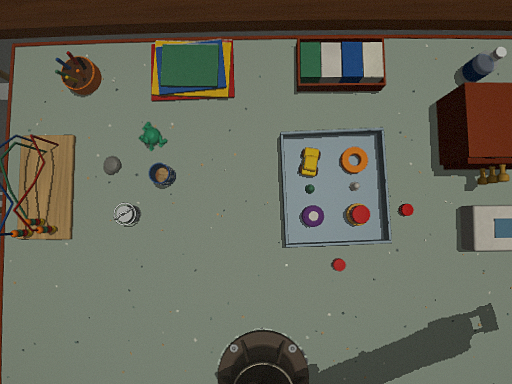

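View pics/scene0.png

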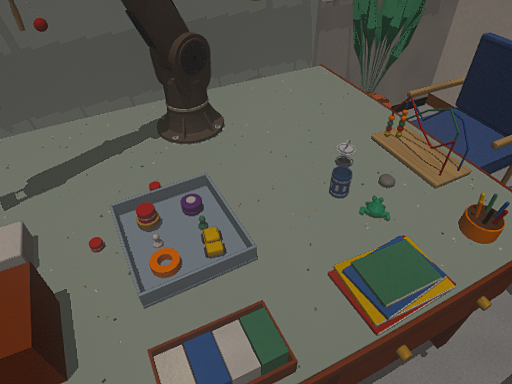

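Top view: lid pair with cap at (360,215) in the crate, tin at (162,175), gyroscope (126,215), pebble (112,165), frog (152,135); the smaller red caps at (407,210) and (339,265) are decoys. Scene view: pair (147,213), tin (341,182).

```bash
cat >> h.py <<'E'
def blobs(im,lo,hi,win=None,amin=15):
    hsv=cv2.cvtColor(im['pixels'],cv2.COLOR_BGR2HSV)
    m=cv2.inRange(hsv,np.array(lo),np.array(hi))
    if lo[0]==0: m|=cv2.inRange(hsv,np.array([172,lo[1],lo[2]]),np.array([180,255,255]))
    if win:
        k=np.zeros_like(m);k[win[1]:win[3],win[0]:win[2]]=255;m&=k
    cs,_=cv2.findContours(m,cv2.RETR_EXTERNAL,cv2.CHAIN_APPROX_NONE)
    return [c for c in sorted(cs,key=cv2.contourArea,reverse=True) if cv2.contourArea(c)>=amin]
E
python3 - <<'E'
from h import *
a=get('top');b=get('scene')
P=cloud(a);Q=cloud(b)
for n,im,C,w in(('top',a,P,(330,190,400,240)),('scene',b,Q,(125,190,170,240))):
    for c in blobs(im,(0,120,60),(8,255,255),w)[:2]:
        m=np.zeros(im['z_map'].shape,np.uint8);cv2.drawContours(m,[c],-1,255,-1)
        p=C[m>0];t=p[p[:,2]>np.percentile(p[:,2],90)-.004]
        print(n,'cap',cv2.contourArea(c),cv2.minEnclosingCircle(c),np.percentile(p[:,2],[5,50,95]),'top c',(t.min(0)+t.max(0))/2,np.ptp(t,axis=0))
for n,C,ctr in(('top',P,None),('scene',Q,None)):
    # tin: points at height .07-.08 ; rim ring
    for nm,z0,z1,box in(('tin',.069,.08,(.38,.55,.18,.33)),('captop',.06,.075,(.28,.45,-.40,-.22)),('rim',.03,.042,(.28,.45,-.40,-.22))):
        m=(C[...,2]>z0)&(C[...,2]<z1)&(C[...,0]>box[0])&(C[...,0]<box[1])&(C[...,1]>box[2])&(C[...,1]<box[3])
        p=C[m]
        if len(p)>5:
            (cx,cy),r=cv2.minEnclosingCircle(p[:,:2].astype(np.float32));print(n,nm,len(p),cx,cy,r,p[:,2].mean())
print('pix->',plane(a,[[360,215],[162,175],[283,132],[383,131],[286,245],[389,242]],.05))
for k,(x,y,w,h,im) in enumerate(((325,180,70,70,a),(130,145,70,70,a),(110,180,100,70,b),(310,140,70,70,b))):
    cv2.imwrite(f'pics/c{k}.png',cv2.resize(im['pixels'][y:y+h,x:x+w],(350,280),interpolation=cv2.INTER_NEAREST))
I=[cv2.imread(f'pics/c{k}.png') for k in range(4)]
cv2.imwrite('pics/crops.png',np.vstack([np.hstack(I[:2]),np.hstack(I[2:])]))
E
```

```text
top cap 234.5 ((359.875, 214.1999969482422), 9.669928550720215) [0.06398737 0.06847466 0.07107189] top c [ 0.43809857 -0.25677544  0.06982108] [0.04413173 0.04473857 0.00672042]
scene cap 220.5 ((144.5, 210.0), 9.60478687286377) [0.0558949  0.06768953 0.0695184 ] top c [ 0.440505   -0.25677144  0.06813091] [0.04584729 0.04402461 0.00560423]
scene cap 20.5 ((146.5, 217.5), 8.631438255310059) [0.03586618 0.0408232  0.04493225] top c [ 0.78753891 -0.25595408  0.36527656] [0.66913417 0.03683194 0.64924926]
top tin 54 0.5456545948982239 0.2717665433883667 0.02816610224545002 0.0745971177336289
top captop 221 0.4363623261451721 -0.25687578320503235 0.023035928606987 0.06829277574682571
top rim 139 0.4068421721458435 -0.278125137090683 0.06723275780677795 0.03619757737460052
scene tin 41 0.5483502149581909 0.2721761465072632 0.027358921244740486 0.07273705942391016
scene captop 152 0.4384635090827942 -0.2550973892211914 0.024441570043563843 0.0679840143143847
scene rim 179 0.4021458029747009 -0.274086058139801 0.06431658565998077 0.03613114176455114
pix-> [[ 0.4341585  -0.26002122  0.05      ]
 [ 0.54412618  0.26878244  0.05      ]
 [ 0.65849881 -0.05873857  0.05      ]
 [ 0.65942406 -0.32834005  0.05      ]
 [ 0.35632571 -0.06357199  0.05      ]
 [ 0.36270022 -0.33495939  0.05      ]]
```

View pics/crops.png

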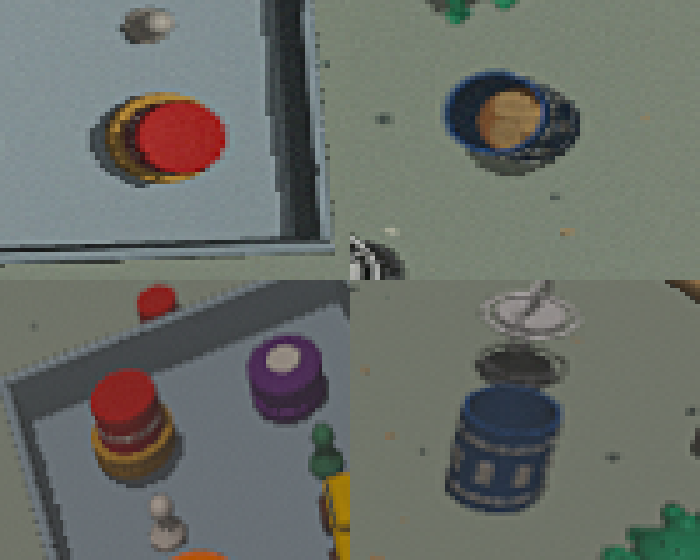

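Crops show the pair upright with the cap on (cap top centre about (0.438,-0.256), height 0.068 as expected), and the tin open with a mouth around (0.546,0.272).

```bash
python3 -m creep '[[0.5,-0.37,0,0,0.9],[0.88,-0.65,0,0,0.9],[0.88,-0.65,0,0,0.9],[0.88,-0.65,0,0,0.9],[0.88,-0.65,0,0,0.9],[0.88,-0.65,0,0,0.9],[0.88,-0.65,0,0,0.9],[0.88,-0.65,0,0,0.9],[0.88,-0.65,0,0,0.9],[0.88,-0.65,0,0,0.9],[0.4,-0.3,0,0,0.9],[0,0,0,0.97,0.9]]' 10
python3 -m creep '[[0,0,0,0.97,0.9],[0,0,0,0.97,0.9],[0,0,0,0.97,0.9],[0,0,0,0,0.9],[0,0,0,0,0.9]]'
cat >> h.py <<'E'
def goto(x,y,z=None,yaw=None):
    s=readout.observe();M=R.from_rotvec(s['ee_rot']).as_matrix()
    d=np.array([x,y,s['position'][2] if z is None else z])-s['position']
    print('pos',s['position'].round(4),'yaw',np.degrees(np.arctan2(M[1,0],M[0,0])).round(2),'zaxis',M[:,2].round(3),'units',(M.T@d/.04).round(3),'w',s['width'],'F',s['force'].round(2),'gf',s['gripper_force'],'t',s['clock'])
E
python3 - <<'E'
from h import *
from scipy.optimize import least_squares
a=get('top','t2.png');b=get('scene','s2.png')
for n,im in(('top',a),('scene',b)):
    C=cloud(im)
    m=(C[...,2]>.069)&(C[...,2]<.081)&(np.hypot(C[...,0]-.555,C[...,1]-.272)<.05)
    p=C[m][:,:2]
    print(n,'tin',len(p),cv2.minEnclosingCircle(p.astype(np.float32)),(p.min(0)+p.max(0))/2,np.ptp(p,axis=0),C[m][:,2].mean())
    w=(130,150,200,200) if n=='top' else (320,160,365,205)
    c=blobs(im,(100,90,20),(125,255,255),w)[0]
    q=plane(im,c.reshape(-1,2),.075);print(cv2.contourArea(c),q.min(0),q.max(0))
c=blobs(a,(0,120,60),(8,255,255),(330,190,400,240))
if c: print('cap px',cv2.minEnclosingCircle(c[0]),plane(a,[cv2.minEnclosingCircle(c[0])[0]],.068))
goto(.438,-.256,.012)
E
```

```text
clock: 1.7
position: [0.4383, -0.255, 0.1963]
ee_rot: [-3.125, -0.32, -0.001]
force: [-0.2, -0.5, -1.1]
width: 0.899
gripper_force: 0.0
clock: 2.33
position: [0.4371, -0.257, 0.1963]
ee_rot: [-3.142, -0.001, 0.0]
force: [-0.8, -1.3, 0.2]
width: 0.898
gripper_force: 0.0
top tin 97 ((0.547791600227356, 0.27206170558929443), 0.02850719355046749) [0.54826426 0.27174978] [0.05553043 0.05532423] 0.07456719627222975
312.5 [0.52023156 0.2430409  0.075     ] [0.57336795 0.29667381 0.075     ]
scene tin 88 ((0.5514538884162903, 0.2717202305793762), 0.02950708568096161) [0.5516852  0.27294184] [0.05584416 0.05625706] 0.07270404038226264
202.0 [0.52447076 0.23886485 0.075     ] [0.58563722 0.29771323 0.075     ]
pos [ 0.4371 -0.257   0.1963] yaw -0.01 zaxis [-0. -0. -1.] units [ 0.024 -0.026  4.607] w 0.8993487865904773 F [ 0.15  0.53 -0.28] gf 0.0 t 2.425
```

Tin confirmed at about (0.549,0.272), radius 28 mm, height 0.075. Descending on the rim.

```bash
python3 -m creep '[[0,0,0.7,0,0.9],[0,0,0.8,0,0.9],[0,0,0.8,0,0.9],[0,0,0.8,0,0.9],[0,0,0.6,0,0.9],[0,0,0.4,0,0.9],[0,0,0.3,0,0.9],[0,0,0.15,0,0.9],[0,0,0,0,0.9]]'
python3 -m creep '[[0,0,0,0,0.8],[0,0,0,0,0.7],[0,0,0,0,0.6],[0,0,0,0,0.5],[0,0,0,0,0.5],[0,0,0,0,0.5]]' 15
```

```text
clock: 3.55
position: [0.4372, -0.2571, 0.0144]
ee_rot: [3.142, -0.002, 0.0]
force: [0.3, 0.3, 0.7]
width: 0.897
gripper_force: 0.0
clock: 4.3
position: [0.4372, -0.2571, 0.0145]
ee_rot: [3.141, -0.002, 0.0]
force: [-1.0, 0.5, 1.9]
width: 0.52
gripper_force: 15.0
```

```bash
python3 - <<'E'
from h import *
a=get('top');b=get('scene')
A=cv2.resize(a['pixels'][170:260,310:410],(400,360),interpolation=cv2.INTER_CUBIC)
B=cv2.resize(b['pixels'][160:280,95:228],(400,360),interpolation=cv2.INTER_CUBIC)
cv2.imwrite('pics/g1.png',np.hstack([A,B]))
goto(.437,-.257)
E
```

```text
pos [ 0.4372 -0.2571  0.0144] yaw -0.07 zaxis [ 0. -0. -1.] units [-0.005 -0.003 -0.   ] w 0.52293900720783 F [-1.04 -0.29  2.12] gf 15.000127404928207 t 4.4
```

View pics/g1.png

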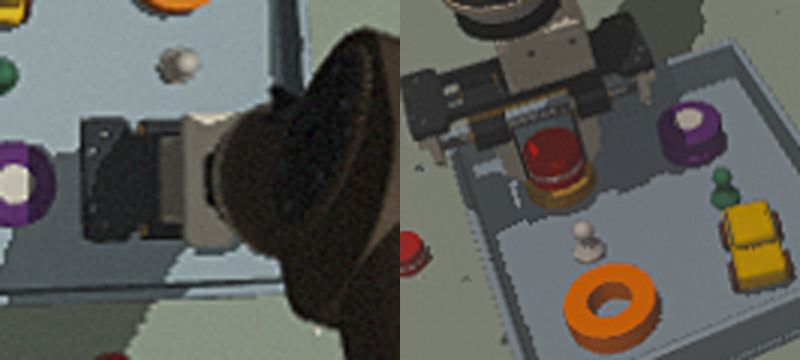

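```bash
python3 - <<'E'
from h import *
b=get('scene');C=cloud(b)
c=blobs(b,(0,100,40),(10,255,255),(125,180,175,240))
for k in c: print(cv2.contourArea(k),cv2.boundingRect(k))
for z0,z1 in((.060,.075),(.032,.040)):
    m=(C[...,2]>z0)&(C[...,2]<z1)&(np.hypot(C[...,0]-.44,C[...,1]+.257)<.06)
    vv,uu=np.where(m);p=C[m];hsv=cv2.cvtColor(b['pixels'],cv2.COLOR_BGR2HSV)[m]
    k=(hsv[:,1]>120)
    p=p[k];print(z0,len(p),p.min(0),p.max(0),cv2.minEnclosingCircle(p[:,:2].astype(np.float32)))
# finger/gripper dark-grey points near
m=(np.abs(C[...,0]-.437)<.08)&(np.abs(C[...,1]+.257)<.1)&(C[...,2]>.07)&(C[...,2]<.14)
p=C[m];print('gripper',p.min(0),p.max(0),np.median(p,0))
hsv=cv2.cvtColor(b['pixels'],cv2.COLOR_BGR2HSV)
cv2.imwrite('pics/g2.png',cv2.resize(b['pixels'][185:235,115:180],(780,600),interpolation=cv2.INTER_CUBIC))
E
```

```text
229.0 (136, 202, 20, 17)
29.5 (138, 214, 19, 10)
0.06 211 [ 0.41906153 -0.27876898  0.0600802 ] [ 0.46485695 -0.23317187  0.07069623] ((0.4411817491054535, -0.25634798407554626), 0.024013729766011238)
0.032 98 [ 0.4399716  -0.28432789  0.0320454 ] [ 0.46985169 -0.22895434  0.03988612] ((0.4457899034023285, -0.25664111971855164), 0.027788568288087845)
gripper [ 0.40718088 -0.34900613  0.07007735] [ 0.47723483 -0.16449484  0.1397316 ] [ 0.4658813  -0.28182724  0.12734891]
```

View pics/g2.png

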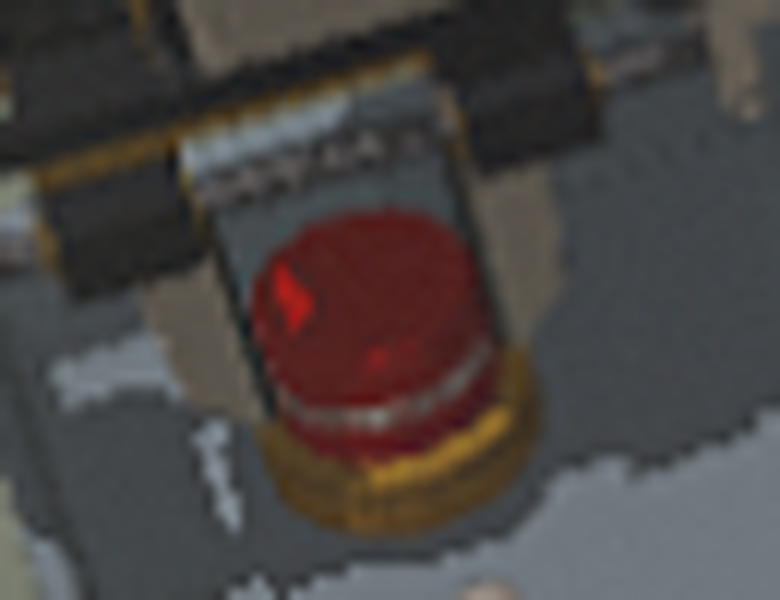

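The close-up shows the fingers apparently clamped on the red cap (pads at (250,370) and (480,280)), above the brass rim; the width of 48 mm agrees. So the fingertips are higher than reported, or recessed below the pads; checking.

```bash
python3 - <<'E'
from h import *
b=get('scene');C=cloud(b);T=rot(b);K=b['camera_matrix']
def proj(p):
    q=(np.array(p)-b['position'])@T; s=np.array([q[0],-q[1]])/-q[2]; s=s*(1+b['k1']*(s@s)); return K[:2,:2]@s+K[:2,2]
for z in(.014,.036,.05):
    for y in(-.300,-.281,-.233,-.214): 
        u=proj((.447,y,z));print(z,y,((u-[115,185])*12).round())
for x,y in((170,330),(200,380),(230,400),(245,420),(180,360),(520,230),(540,290),(520,330),(100,260),(540,150),(400,110)):
    u,v=115+x//12,185+y//12;print((x,y),C[v,u].round(3),b['pixels'][v,u])
E
```

```text
0.014 -0.3 [217. 538.]
0.014 -0.281 [303. 509.]
0.014 -0.233 [519. 438.]
0.014 -0.214 [602. 410.]
0.036 -0.3 [191. 469.]
0.036 -0.281 [280. 440.]
0.036 -0.233 [499. 369.]
0.036 -0.214 [584. 341.]
0.05 -0.3 [175. 424.]
0.05 -0.281 [264. 395.]
0.05 -0.233 [486. 323.]
0.05 -0.214 [572. 296.]
(170, 330) [ 0.448 -0.295  0.078] [73 82 87]
(200, 380) [ 0.449 -0.293  0.064] [73 81 88]
(230, 400) [ 0.449 -0.288  0.055] [76 85 91]
(245, 420) [ 0.405 -0.288  0.005] [74 73 71]
(180, 360) [ 0.449 -0.295  0.069] [74 84 90]
(520, 230) [ 0.449 -0.222  0.076] [75 84 89]
(540, 290) [ 0.449 -0.22   0.057] [76 85 90]
(520, 330) [ 0.448 -0.227  0.048] [82 87 93]
(100, 260) [ 0.472 -0.302  0.124] [40 41 41]
(540, 150) [ 0.474 -0.215  0.118] [33 33 34]
(400, 110) [ 0.369 -0.234  0.049] [64 62 60]
```

Measured fingertips are at z≈0.045, about 30 mm above the reported TCP, while x and y agree. So the reported height is not to be trusted; I'll open, descend further, and check against the camera.

```bash
python3 -m creep '[[0,0,0,0,0.6],[0,0,0,0,0.8],[0,0,0,0,0.9],[0,0,0,0,0.9],[0,0,0.2,0,0.9],[0,0,0.2,0,0.9],[0,0,0.15,0,0.9],[0,0,0.1,0,0.9],[0,0,0,0,0.9]]'
cat > m.py <<'E'
from h import *
# finger front-face points seen in the scene view: lowest z, near reported TCP
def tips(win=.075):
    b=get('scene');C=cloud(b);s=readout.observe();p=s['position']
    hsv=cv2.cvtColor(b['pixels'],cv2.COLOR_BGR2HSV)
    half=s['width']*.046
    for sg in(-1,1):
        yc=p[1]+sg*(half+.0095)
        m=(np.abs(C[...,0]-p[0]-.011)<.006)&(np.abs(C[...,1]-yc)<.011)&(C[...,2]<p[2]+.14)&(C[...,2]>p[2]-.02)&(hsv[...,1]<80)
        q=C[m]
        if len(q): print('finger',sg,len(q),'y',q[:,1].min().round(4),q[:,1].max().round(4),'x',np.median(q[:,0]).round(4),'z low',np.sort(q[:,2])[:4].round(4))
    return b,C
E
python3 - <<'E'
from m import *
b,C=tips();goto(.437,-.257)
cv2.imwrite('pics/g3.png',cv2.resize(b['pixels'][180:240,110:188],(780,600),interpolation=cv2.INTER_CUBIC))
E
```

```text
clock: 5.62
position: [0.4369, -0.2569, -0.012]
ee_rot: [-3.141, 0.002, 0.001]
force: [-0.6, 0.4, -0.8]
width: 0.9
gripper_force: 0.0
finger -1 119 y -0.3183 -0.2971 x 0.4473 z low [0.0056 0.0064 0.0066 0.0069]
finger 1 133 y -0.2167 -0.1953 x 0.4476 z low [0.0061 0.0066 0.0071 0.0071]
pos [ 0.4371 -0.257  -0.0118] yaw -0.07 zaxis [-0.  0. -1.] units [-0.002 -0.     0.   ] w 0.9005389244457743 F [ 0.04 -1.12  0.46] gf 0.0 t 5.675
```

View pics/g3.png

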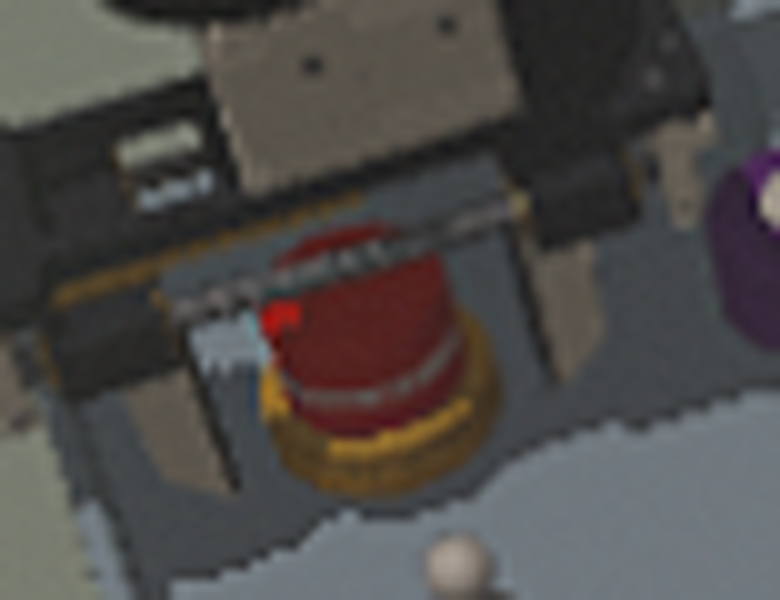

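The picture shows the open fingers around the pair, tips at about (235,490) and (565,380); cap still nested.

```bash
python3 - <<'E'
from m import *
b=get('scene');T=rot(b)
for u in((133.0,228.5),(166,217.7)):
    s=slopes(b,[u])[0];d=T@np.array([s[0],-s[1],-1]);p=np.array(b['position']);print(p+d*((.4465-p[0])/d[0]))
C=cloud(b)
for x,y in((180,470),(200,470),(210,480),(225,480),(565,360),(570,370),(560,340),(120,330),(600,220)):
    print((x,y),C[180+y//10,110+x//10].round(3))
E
```

```text
[ 0.4465     -0.29899902  0.01811422]
[ 0.4465     -0.21097166  0.01775536]
(180, 470) [ 0.446 -0.309  0.029]
(200, 470) [ 0.446 -0.305  0.027]
(210, 480) [ 0.448 -0.303  0.024]
(225, 480) [ 0.45  -0.301  0.025]
(565, 360) [ 0.449 -0.21   0.027]
(570, 370) [ 0.436 -0.207  0.008]
(560, 340) [ 0.447 -0.209  0.031]
(120, 330) [ 0.473 -0.309  0.105]
(600, 220) [ 0.474 -0.195  0.092]
```

```bash
python3 -m creep '[[0,0,0.1,0,0.9],[0,0,0.07,0,0.9],[0,0,0,0,0.8],[0,0,0,0,0.7],[0,0,0,0,0.6],[0,0,0,0,0.55],[0,0,0,0,0.55],[0,0,0,0,0.55]]' 20
```

```text
clock: 6.72
position: [0.4372, -0.2571, -0.0184]
ee_rot: [3.141, -0.002, 0.0]
force: [-0.8, 0.9, 1.9]
width: 0.651
gripper_force: 20.0
```

Width 0.651 = 60 mm: now on the brass rim. Lifting.

```bash
python3 -m creep '[[0,0,-0.1,0,0.55],[0,0,-0.3,0,0.55],[0,0,-0.5,0,0.55],[0,0,-0.6,0,0.55],[0,0,-0.7,0,0.55],[0,0,-0.7,0,0.55],[0,0,-0.6,0,0.55],[0,0,-0.4,0,0.55],[0,0,-0.2,0,0.55],[0,0,-0.1,0,0.55],[0,0,0,0,0.55]]'
python3 -m creep '[[0.04,-0.2,0,0,0.55],[0.08,-0.4,0,0,0.55],[0.13,-0.6,0,0,0.55],[0.17,-0.8,0,0,0.55],[0.17,-0.8,0,0,0.55],[0.17,-0.8,0,0,0.55],[0.17,-0.8,0,0,0.55],[0.17,-0.8,0,0,0.55],[0.17,-0.8,0,0,0.55],[0.17,-0.8,0,0,0.55],[0.17,-0.8,0,0,0.55],[0.17,-0.8,0,0,0.55]]'
python3 -m creep '[[0.17,-0.8,0,0,0.55],[0.17,-0.8,0,0,0.55],[0.17,-0.8,0,0,0.55],[0.17,-0.8,0,0,0.55],[0.17,-0.7,0,0,0.55],[0.13,-0.6,0,0,0.55],[0.08,-0.4,0,0,0.55],[0.04,-0.2,0,0,0.55],[0,0,0,0,0.55],[0,0,0,0,0.55]]'
python3 - <<'E'
from m import *
goto(.5475,.272)
a=get('top');b=get('scene')
A=cv2.resize(a['pixels'][130:220,100:200],(400,360),interpolation=cv2.INTER_CUBIC)
B=cv2.resize(b['pixels'][80:220,265:420],(400,360),interpolation=cv2.INTER_CUBIC)
cv2.imwrite('pics/h1.png',np.hstack([A,B]))
E
```

```text
clock: 8.1
position: [0.4369, -0.2569, 0.1494]
ee_rot: [-3.141, 0.002, 0.001]
force: [-0.4, 0.2, -0.8]
width: 0.648
gripper_force: 20.0
clock: 9.6
position: [0.5081, 0.0813, 0.1493]
ee_rot: [-3.141, -0.0, 0.001]
force: [1.0, -0.6, -1.5]
width: 0.643
gripper_force: 20.0
clock: 10.85
position: [0.5531, 0.2816, 0.1495]
ee_rot: [3.141, -0.004, -0.0]
force: [-0.5, -0.6, -2.1]
width: 0.647
gripper_force: 20.0
pos [0.5531 0.2816 0.1495] yaw -0.14 zaxis [-0.    -0.001 -1.   ] units [-0.139  0.24   0.   ] w 0.6470548476151284 F [-0.49 -0.59 -2.13] gf 19.999724328517914 t 10.85
```

View pics/h1.png

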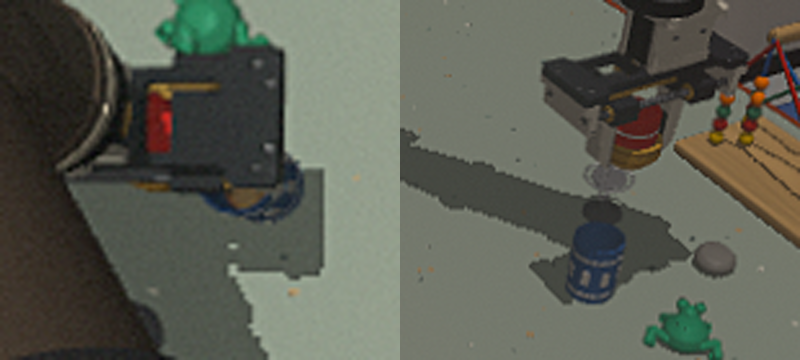

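Pair held with cap on, above and a bit beside the tin (mouth at (600,240) right panel, lid at (640,150)). Fit the brass rim and tin side with fixed-radius circles in the same camera.

```bash
cat > fit.py <<'E'
from m import *
from scipy.optimize import least_squares
def circ(p,r):
    f=least_squares(lambda c:np.hypot(p[:,0]-c[0],p[:,1]-c[1])-r,p[:,:2].mean(0)-[.02,0],loss='soft_l1',f_scale=.001)
    return f.x.round(4),len(p),np.sqrt((f.fun**2).mean()).round(4)
def run():
    b=get('scene');C=cloud(b);hsv=cv2.cvtColor(b['pixels'],cv2.COLOR_BGR2HSV);s=readout.observe();p=s['position']
    near=np.hypot(C[...,0]-p[0],C[...,1]-p[1])<.05
    H,S,V=[hsv[...,i] for i in range(3)]
    m=near&(H>12)&(H<32)&(S>110)&(C[...,2]>p[2])&(C[...,2]<p[2]+.09)
    q=C[m];print('brass z',np.percentile(q[:,2],[2,50,98]).round(4));zt=np.percentile(q[:,2],98)
    print('lid',circ(q[q[:,2]<zt-.003],.030))
    m=near&((H<9)|(H>172))&(S>110)&(C[...,2]>p[2]+.02)&(C[...,2]<p[2]+.15)
    q=C[m];print('cap z',np.percentile(q[:,2],[2,98]).round(4),circ(q[q[:,2]<np.percentile(q[:,2],98)-.006],.024))
    m=(np.hypot(C[...,0]-.55,C[...,1]-.272)<.045)&(C[...,2]>.01)&(C[...,2]<.066)&(C[...,0]>.551)
    print('tin',circ(C[m],.028))
    m=(np.hypot(C[...,0]-.55,C[...,1]-.272)<.045)&(C[...,2]>.068)&(C[...,2]<.08)
    q=C[m]
    if len(q)>20: print('tin top',(q.min(0)+q.max(0))/2,np.ptp(q,axis=0))
    return b,C
if __name__=='__main__': run(); goto(.5495,.272)
E
python3 fit.py
```

```text
brass z [0.1826 0.199  0.2054]
lid (array([0.5544, 0.282 ]), 92, np.float64(0.002))
cap z [0.2052 0.2371] (array([0.5541, 0.282 ]), 119, np.float64(0.0013))
tin (array([0.5506, 0.2729]), 277, np.float64(0.0015))
tin top [0.55205872 0.27230116 0.07274552] [0.05517188 0.05665772 0.00938161]
pos [0.5531 0.2819 0.1496] yaw -0.13 zaxis [ 0. -0. -1.] units [-0.089  0.248  0.   ] w 0.647969192166605 F [ 0.07  0.14 -1.96] gf 19.999846816062927 t 11.0
```

```bash
python3 -m creep '[[-0.05,0.12,0,0,0.55],[-0.04,0.115,0,0,0.55],[0,0,0.2,0,0.55],[0,0,0.4,0,0.55],[0,0,0.5,0,0.55],[0,0,0.5,0,0.55],[0,0,0.4,0,0.55],[0,0,0.2,0,0.55],[0,0,0.1,0,0.55],[0,0,0,0,0.55],[0,0,0,0,0.55]]'
python3 fit.py
```

```text
clock: 12.38
position: [0.5497, 0.2737, 0.0581]
ee_rot: [-3.141, 0.002, -0.001]
force: [-0.4, -0.6, -0.9]
width: 0.648
gripper_force: 20.0
brass z [0.0956 0.1084 0.1134]
lid (array([0.5513, 0.2744]), 71, np.float64(0.0018))
cap z [0.1139 0.1597] (array([0.5498, 0.2722]), 138, np.float64(0.0043))
tin (array([0.5507, 0.2727]), 274, np.float64(0.0012))
tin top [0.55756602 0.26991906 0.07229496] [0.04511778 0.05321759 0.00849408]
pos [0.5497 0.2736 0.0581] yaw -0.07 zaxis [ 0.001  0.    -1.   ] units [-0.005  0.041 -0.   ] w 0.6458170525990349 F [-0.62  0.31 -1.34] gf 19.999839663505554 t 12.425
```

```bash
python3 -m creep '[[0,0.035,0,0,0.55],[0,0,0.1,0,0.55],[0,0,0.1,0,0.55],[0,0,0.08,0,0.55],[0,0,0,0,0.55],[0,0,0,0,0.55]]'; python3 fit.py
```

```text
clock: 13.18
position: [0.5494, 0.2721, 0.0463]
ee_rot: [-3.142, 0.002, -0.0]
force: [-0.2, -0.2, -1.3]
width: 0.648
gripper_force: 20.0
brass z [0.0852 0.0969 0.1022]
lid (array([0.5505, 0.2726]), 77, np.float64(0.0018))
cap z [0.1018 0.1552] (array([0.5498, 0.2713]), 135, np.float64(0.005))
tin (array([0.5506, 0.2728]), 270, np.float64(0.0012))
tin top [0.56570389 0.27177813 0.07393421] [0.02618464 0.06804036 0.011151  ]
pos [0.5494 0.2721 0.0464] yaw -0.07 zaxis [ 0.  0. -1.] units [ 0.002  0.003 -0.   ] w 0.6514655980665992 F [-0.07  0.68 -1.44] gf 19.99987542629242 t 13.225
```

```bash
python3 -m creep '[[0,0,0.05,0,0.55],[0,0,0.05,0,0.55],[0,0,0.05,0,0.55],[0,0,0.04,0,0.55],[0,0,0,0,0.55],[0,0,0,0,0.55]]'; python3 fit.py
```

```text
clock: 13.98
position: [0.5492, 0.272, 0.0386]
ee_rot: [3.141, -0.002, -0.001]
force: [-1.2, 0.9, -1.9]
width: 0.645
gripper_force: 20.0
brass z [0.081  0.0898 0.0954]
lid (array([0.5508, 0.2729]), 70, np.float64(0.0026))
cap z [0.0944 0.1461] (array([0.5496, 0.271 ]), 128, np.float64(0.0047))
tin (array([0.5508, 0.2731]), 263, np.float64(0.0012))
tin top [0.57013248 0.27326754 0.07400035] [0.02329452 0.08146206 0.01187398]
pos [0.5491 0.272  0.0386] yaw -0.07 zaxis [-0. -0. -1.] units [ 0.009 -0.001 -0.   ] w 0.6509917641784354 F [-1.11  0.54 -2.02] gf 19.999797642230988 t 14.025
```

```bash
python3 -m creep '[[0,0,0.025,0,0.55],[0,0,0.025,0,0.55],[0,0,0,0,0.55],[0,0,0,0,0.55]]'; python3 -m creep '[[0,0,0.02,0,0.55],[0,0,0,0,0.55],[0,0,0,0,0.55]]';python3 fit.py
```

```text
clock: 14.52
position: [0.5493, 0.2721, 0.0367]
ee_rot: [-3.142, 0.002, -0.0]
force: [-2.5, 1.3, -0.4]
width: 0.648
gripper_force: 20.0
clock: 14.9
position: [0.5495, 0.2722, 0.0367]
ee_rot: [-3.141, 0.002, -0.001]
force: [-3.6, -0.2, 5.8]
width: 0.65
gripper_force: 20.0
brass z [0.0783 0.0879 0.093 ]
lid (array([0.552 , 0.2745]), 67, np.float64(0.0018))
cap z [0.0928 0.1445] (array([0.5502, 0.2713]), 134, np.float64(0.0049))
tin (array([0.5508, 0.2732]), 259, np.float64(0.0012))
tin top [0.56582599 0.27009432 0.0740172 ] [0.03249109 0.08504549 0.01192559]
pos [0.5495 0.2722 0.0367] yaw -0.07 zaxis [ 0.001  0.    -1.   ] units [-0.001  0.004 -0.   ] w 0.6477505782993247 F [-4.28  0.18  7.12] gf 20.00067114830017 t 14.95
```

Contact force at the predicted home height (0.0367 vs 0.0366). Ease off and release.

```bash
python3 -m creep '[[-0.01,0,-0.01,0,0.6],[0,0,0,0,0.6],[0,0,0,0,0.66],[0,0,0,0,0.68],[0,0,0,0,0.72],[0,0,0,0,0.8],[0,0,0,0,0.8],[0,0,0,0,0.8]]' 8; python3 fit.py
```

```text
clock: 15.95
position: [0.549, 0.272, 0.0363]
ee_rot: [3.142, -0.002, 0.0]
force: [-0.3, 0.5, 0.4]
width: 0.801
gripper_force: 0.0
brass z [0.077  0.088  0.0925]
lid (array([0.5507, 0.2735]), 78, np.float64(0.0025))
cap z [0.0931 0.126 ] (array([0.5508, 0.2733]), 84, np.float64(0.0024))
tin (array([0.5507, 0.273 ]), 263, np.float64(0.0014))
tin top [0.56669959 0.27267097 0.07393636] [0.03109315 0.0854552  0.01166287]
pos [0.5489 0.272  0.0363] yaw -0.07 zaxis [ 0. -0. -1.] units [0.014 0.    0.   ] w 0.7977172219774287 F [-0.39 -0.89 -0.58] gf 0.0 t 16.0
```

Home (rim top 0.0925, with the known +1.4 mm bias = 0.091). Now up to the cap.

```bash
python3 -m creep '[[0,0,-0.1,0,0.8],[0,0,-0.2,0,0.8],[0,0,-0.2,0,0.8],[0,0,-0.15,0,0.8],[0,0,-0.1,0,0.8],[0,0,0,0,0.8],[0,0,0,0,0.7],[0,0,0,0,0.6],[0,0,0,0,0.45],[0,0,0,0,0.45],[0,0,0,0,0.45],[0,0,0,0,0.45]]' 8; python3 fit.py
```

```text
clock: 17.5
position: [0.5489, 0.272, 0.0663]
ee_rot: [3.142, -0.002, -0.0]
force: [0.0, -0.4, 0.1]
width: 0.525
gripper_force: 8.0
brass z [0.0777 0.0879 0.0923]
lid (array([0.551 , 0.2738]), 79, np.float64(0.0019))
cap z [0.0936 0.1249] (array([0.5506, 0.2729]), 75, np.float64(0.0013))
tin (array([0.5507, 0.2729]), 266, np.float64(0.0013))
tin top [0.55848309 0.26340529 0.07402961] [0.04872391 0.04127672 0.01131101]
pos [0.5489 0.272  0.0663] yaw -0.07 zaxis [-0. -0. -1.] units [ 0.015 -0.001 -0.   ] w 0.5244389512805939 F [0.08 0.8  0.46] gf 7.999954372644424 t 17.55
```

```bash
python3 -m creep '[[0,0,-0.03,0,0.45],[0,0,-0.07,0,0.45],[0,0,-0.1,0,0.45],[0,0,-0.15,0,0.45],[0,0,-0.15,0,0.45],[0,0,0,0,0.45]]'; python3 fit.py
python3 -m creep '[[0,0,-0.1,0,0.45],[0,0,-0.3,0,0.45],[0,0,-0.4,0,0.45],[0,0,-0.4,0,0.45],[0,0,-0.3,0,0.45],[0,0,-0.2,0,0.45],[0,0,-0.12,0,0.45],[0,0,0,0,0.45],[0,0,0,0,0.45]]'
python3 - <<'E'
from fit import *
b,C=run();goto(.549,.272)
m=(np.hypot(C[...,0]-.55,C[...,1]-.272)<.04)&(C[...,2]>.05)&(C[...,2]<.14);h=cv2.cvtColor(b['pixels'],cv2.COLOR_BGR2HSV)
m&=(h[...,0]>12)&(h[...,0]<32)&(h[...,1]>100)
q=C[m];print('lid z',np.percentile(q[:,2],[2,50,98]),circ(q[q[:,2]<.089],.03))
cv2.imwrite('pics/end.png',cv2.resize(b['pixels'][90:220,270:410],(640,594),interpolation=cv2.INTER_CUBIC))
E
```

```text
clock: 18.3
position: [0.5494, 0.2723, 0.0871]
ee_rot: [-3.141, 0.002, -0.002]
force: [-0.5, -0.1, -2.1]
width: 0.523
gripper_force: 8.0
brass z [0.0879 0.0908 0.1002]
lid (array([0.5452, 0.2793]), 152, np.float64(0.0058))
cap z [0.114  0.1458] (array([0.5507, 0.273 ]), 85, np.float64(0.0014))
tin (array([0.5507, 0.2729]), 268, np.float64(0.0011))
tin top [0.55686306 0.26297817 0.07409161] [0.04876022 0.04304484 0.01125112]
pos [0.5491 0.2722 0.0867] yaw -0.07 zaxis [ 0.001  0.    -1.   ] units [0.01  0.004 0.   ] w 0.5233960725143505 F [ 0.15  0.26 -0.91] gf 7.999923080205917 t 18.35
clock: 19.48
position: [0.5487, 0.2719, 0.1586]
ee_rot: [3.141, -0.002, -0.001]
force: [0.9, -0.2, 0.5]
width: 0.521
gripper_force: 8.0Traceback (most recent call last):
  File "<stdin>", line 2, in <module>
  File "fit.py", line 11, in run
    q=C[m];print('brass z',np.percentile(q[:,2],[2,50,98]).round(4));zt=np.percentile(q[:,2],98)
                           ~~~~~~~~~~~~~^^^^^^^^^^^^^^^^^^
    return _quantile_unchecked(
        a, q, axis, out, overwrite_input, method, keepdims, weights)
    return _ureduce(a,
                    func=_quantile_ureduce_func,
    ...<5 lines>...
                    overwrite_input=overwrite_input,
                    method=method)
    r = func(a, **kwargs)
    result = _quantile(arr,
                       quantiles=q,
    ...<2 lines>...
                       out=out,
                       weights=wgt)
    slices_having_nans = np.isnan(arr[-1, ...])
                                  ~~~^^^^^^^^^
IndexError: index -1 is out of bounds for axis 0 with size 0
```

```bash
python3 - <<'E'
from fit import *
b=get('scene');C=cloud(b);goto(.549,.272)
h=cv2.cvtColor(b['pixels'],cv2.COLOR_BGR2HSV);n=np.hypot(C[...,0]-.55,C[...,1]-.272)<.04
m=n&(C[...,2]>.05)&(C[...,2]<.14)&(h[...,0]>12)&(h[...,0]<32)&(h[...,1]>100)
q=C[m];print('lid z',np.percentile(q[:,2],[2,50,98]),circ(q[q[:,2]<.089],.03))
m=n&(C[...,2]>.14)&((h[...,0]<9)|(h[...,0]>172))&(h[...,1]>110);q=C[m];print('cap z',np.percentile(q[:,2],[2,98]))
m=n&(C[...,2]>.01)&(C[...,2]<.066)&(C[...,0]>.551);print('tin',circ(C[m],.028))
cv2.imwrite('pics/end.png',cv2.resize(b['pixels'][90:220,270:410],(640,594),interpolation=cv2.INTER_CUBIC))
E
```

```text
pos [0.5487 0.2719 0.1586] yaw -0.07 zaxis [-0.001 -0.    -1.   ] units [ 0.008 -0.003 -0.   ] w 0.521594818718477 F [ 0.86  0.28 -0.65] gf 7.999948784708977 t 19.575
lid z [0.07803574 0.09046918 0.10063058] (array([0.5514, 0.2736]), 85, np.float64(0.0029))
cap z [0.18542965 0.21717421]
tin (array([0.5506, 0.2731]), 266, np.float64(0.0012))
```

View pics/end.png

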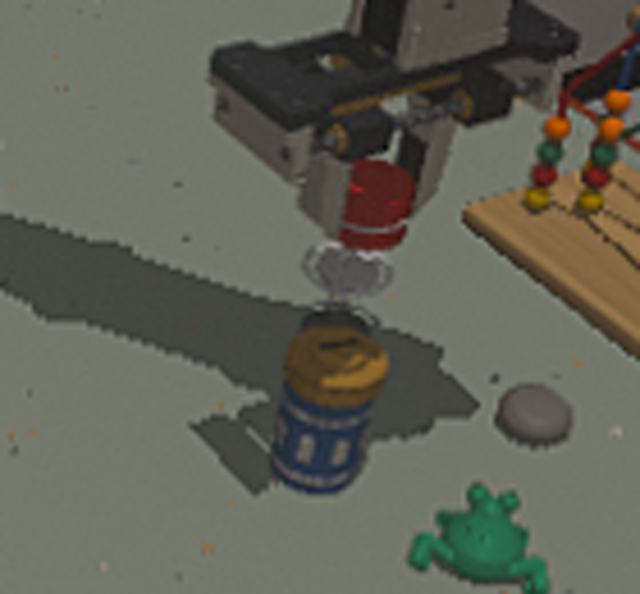

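The brass lid is home on the tin at (335,365), and the red cap is held level above it at (378,205). The cap's lower edge is 92 mm above the rim and 83 mm above the neck. Handing in.

```bash
python3 -m creep '[[0,0,0,0,0.45],[0,0,0,0,0.45],[0,0,0,0,0.45]]'; python3 -c "from cell import sign_off; print(sign_off())"
```

```text
clock: 19.95
position: [0.5489, 0.272, 0.1591]
ee_rot: [3.142, -0.002, -0.0]
force: [-0.3, 0.3, -0.8]
width: 0.526
gripper_force: 8.0
the job is handed in; nothing more can be done
None
```

The job is handed in at 20 s: the brass lid sits fully home on the tin, and the red cap is held still and level, its lower edge about 9 cm above the brass rim (8 cm above the neck); my first grip closed on the cap in the crate because the reported height was about 30 mm off, so I opened and re-gripped on the rim before lifting.

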